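# Latch the blue planter mould shut

## Robot

A 6-joint arm with a two-finger parallel gripper is mounted at the origin on the work surface. World frame = base frame: x ahead of the robot, y to its left, z up, the work surface at z = 0. Lengths are in m, angles in degrees, forces in N, time in s.
With the tool pointing down it reaches from about 0.425 to 1.125 m from the base axis. Payload 14.9 kg.
Tool frame: the origin (TCP) lies where the fingers leave the gripper's body, on its centre line; the fingertips stand 78 mm ahead of it and the grasp point (between the pads) lies 60 mm ahead of it; x points along the fingers, z is the direction in which the jaws open and shut, and the axes are right-handed (so a half turn about x gives the same grasp; the last joint's range is limited). The gripper opens to 91 mm and grips with 3 to 60 N. Pads are 32 mm wide; open, the fingers measure 118 mm over their backs; the gripper's body (76 mm by 178 mm) begins 60 mm behind the grasp point.
Start: joints at [66.217, 21.709, 99.362, -0, 58.929, -1.908], TCP at [0.261, 0.65, 0.292] pointing down, gripper open.
Joint ranges: [-158.91, 158.91], [-42.39, 125.64], [0.06, 152.35], [-60.88, 240.88], [17.5, 164.5], [-176.32, 176.32]. Speed limits (degrees/s): [108.29, 108.29, 136.94, 180, 180, 180].

## Interface

Orientations are given as [roll, pitch, yaw] about the fixed x, y, z axes, in that order (R = Rz(yaw) Ry(pitch) Rx(roll)).
In Python, from cell import manip gives the robot as it stands. Calls block until the motion is done:
- manip.goto(position, orientation): joint-space move of the TCP to a pose.
- manip.move_linear(position, ori=None, max_speed=0.15): straight line of the TCP; ori=None keeps the orientation; max_speed is the mean speed in m/s.
- manip.set_joints(angles): joint-space move.
- manip.ungrasp() and manip.grab(): open the fingers fully, or close them until they stop; the grip force is fixed at half the most.
- manip.hold(seconds).
- manip.ik(position, orientation): joint angles nearest the present ones, or None.
- manip.get_state(): the state.
- manip.read_camera(name): name is "scene" or "side" or "wrist"; returns the picture (384x512x3 uint8, red, green, blue); there is no depth.
- manip.camera_model(name): a dict with "vertical_fov" (degrees; the focal length in pixels is half the picture's height over the tangent of half this angle, whatever the lens; pixels are square), "cx", "cy" (the principal point, pixels), "k1" (the pictures are not rectified: a ray, as slopes to the right and down, at radius r is drawn at 1 + k1 r^2 times it, then the intrinsics apply), "extrinsics" (4x4, takes a point from world to camera coordinates). Camera axes: x right, y up, looking along -z (the intrinsics and any distortion apply to the point x, -y, -z); pixel columns grow to the right and rows downward; lengths in m; the calibration is good to about 2 mm. A picture is of the moment at which its call begins: read the wrist's pose just before it. camera_model takes no time and is no camera call; for the wrist camera it gives the pose at the moment of the call.
A pose or a line that the arm cannot do raises manip.MotionError and nothing moves.
- manip.finish_job(): hands the job in, once; it reports no verdict.
Trained networks look in the newest picture that a camera, given by its name, has taken for a name from the list of things; names that differ only in an ending like _2 or _b are one class to them, and where a whole thing is asked for, a point or a joint stands for the part that bears it (a point fixed in the world has none). Each returns a list of dicts, best first, with "confidence" (0 to 1); they miss things now and then, are a little off and sometimes report something else, mostly with a low value. They report only what shows in the picture. A call takes as long as a camera call.
- manip.boxes_of(camera, query): "at" ([column, row] in pixels, amid what is visible of it).
The state is a dict: "clock": time; "joint_positions": joint angles; "qd": joint speeds; "joint_efforts": joint torques, N m; "position": TCP position; "ee_rot": TCP orientation; "force": force on the tool from outside, world axes, zero at the start; "torque": the same for the moment, N m; "finger_gap": opening from 0.0 (shut) to 1.0 (fully open).
Only numpy, scipy, OpenCV 4.12 (cv2) and the standard library are available. Lean on these libraries where they do the work, as an engineer would, in place of code of your own. Each camera call takes 0.05 s, during which the arm holds its last target. There are 200 camera calls.

## Task

Close the blue planter mould: tip its steel latch loop over so that the loop's cross bar drops behind the keeper hook, then push the latch lever over and down until it snaps flat and pulls the two halves together. Leave the yellow mould open, with its loop and lever as they are.

Things in the scene. Friction and masses are not known exactly. Their poses are not given: they have to be found in the camera images.
- blue_mould: Blue split mould fixed to the bench, 250 x 125 mm, top at 62 mm, steel draw latch on it. Origin: on the bench straight below the lever pivot; x runs from lever to keeper, y left, z up. Lever pivot: along y at x 0, z 88 mm. Latch centre line: y 0. Base covers x -105 to 145, y -45 to 80 mm. The loop's hinge rides on the lever 26 mm from its pivot, at angle (lever value - 0.2) on the lever's scale.
- blue_lever (a joint): Latch lever angle, rad: 0 = shut, flat, pointing to the mould's -x; pi/2 = straight up; starts 1.9 to 2.05 (leans to +x), stop 2.1. Blade 65 mm long from its pivot, 26 wide, 5 thick, outer 42 mm black. Stays where left (0.05 N m). Once hooked, push its +x, later upper, side: about 10 N at 50 mm from the pivot; below about 0.25 it snaps shut by itself.
- blue_bar (a point): Centre of the cross bar (7 mm thick, 48 mm long, along y) at the end of the steel loop, 106 mm from the loop's hinge. A plate 50 mm wide fills the loop 46 to 72 mm from the hinge: push there. The loop starts 73 to 101 degrees above +x; it stays if steeper than 63 degrees, else falls by its weight towards +x. Hooked, the bar lies at z 74 mm, x 88 to 106 mm (lever open).
- blue_half (a joint): Gap of the sliding blue half that carries the keeper, m, along the mould's x: 0.008 as found, sprung apart (2000 N/m); about 0 when the latch has drawn it shut. Keeper: steel hook 36 mm wide leaning to +x, on a floor at z 70 mm, hook top z 90 mm; when open it covers x 77 to 95 mm of the mould and the bar must lie on its +x side. With the half shut all is 8 mm nearer the lever.
- yellow_bar (a point): Centre of the loop's cross bar on the yellow mould, which is otherwise the same as the blue one, stands beside it and is open too, its loop upright. It must stay as it is.

How it is judged:
By the outcome, as a careful person would: the job done as asked, in the order asked, and still so for the second after the job is handed in, with the robot touching nothing.
It also fails if it takes over 34 s, if anything falls off the work surface, if the arm or the gripper's body presses on something with over 40 N, if the wrist force passes 120 N, or if a joint passes its speed limit or range.

## Working session

There is one attempt and no reset: what is moved stays moved. The work goes in short steps, each a Python script; the robot and the scene stay as the last script left them, time stands still between calls to the robot, and variables do not carry over. Pictures are saved under pics/ and viewed, about 8 in all and at most 12, crops included, and the job is handed in when it is done.

```bash
ls; mkdir -p pics; python3 - <<'E'
from cell import manip
import cv2,numpy as np
ims=[]
for c in ["scene","side","wrist"]:
    im=manip.read_camera(c); cv2.imwrite(f"pics/{c}0.png",im[:,:,::-1])
    m=manip.camera_model(c); print(c,m["vertical_fov"],m["cx"],m["cy"],m["k1"]); print(np.round(m["extrinsics"],3).tolist())
    for q in ["blue_mould","blue_lever","blue_bar","blue_half","yellow_bar"]:
        print(q,[(np.round(d["at"],1).tolist(),round(d["confidence"],2)) for d in manip.boxes_of(c,q)][:3])
a=cv2.imread("pics/scene0.png");b=cv2.imread("pics/side0.png")
cv2.imwrite("pics/a.png",cv2.resize(a,(800,600)))
cv2.imwrite("pics/b.png",cv2.resize(b,(800,600)))
print(manip.get_state())
E
```

```text
pics
scene 48.23305557460867 252.3082459073468 189.1083407634198 -0.1636520569747677
[[0.261, 0.965, -0.0, -0.138], [-0.547, 0.149, 0.824, 0.254], [0.795, -0.215, 0.567, -1.211], [0.0, 0.0, 0.0, 1.0]]
blue_mould [([166.6, 209.4], 0.6)]
blue_lever [([150.1, 137.8], 0.65)]
blue_bar [([141.4, 131.1], 0.86), ([188.6, 225.8], 0.38)]
blue_half [([184.2, 229.4], 0.64)]
yellow_bar [([359.8, 114.5], 0.63)]
side 53.66240296931137 257.6865549374138 195.35711278238568 0.028083811666616287
[[0.992, -0.126, 0.016, -0.58], [0.075, 0.682, 0.727, -0.108], [-0.102, -0.72, 0.686, -0.746], [0.0, 0.0, 0.0, 1.0]]
blue_mould [([236.2, 281.8], 0.78)]
blue_lever [([236.6, 240.6], 0.57)]
blue_bar [([230.4, 233.6], 0.94), ([279.4, 262.5], 0.69)]
blue_half [([279.0, 264.4], 0.93)]
yellow_bar [([229.1, 102.1], 0.58)]
wrist 71.23478295433091 257.11592481706197 191.63907040906494 -0.06448288297632192
[[0.373, 0.928, -0.0, -0.701], [-0.886, 0.356, -0.298, 0.035], [-0.277, 0.111, 0.954, -0.393], [0.0, 0.0, 0.0, 1.0]]
blue_mould []
blue_lever []
blue_bar []
blue_half []
yellow_bar []
{'clock': 0.9, 'joint_positions': array([ 6.62169293e+01,  2.17081298e+01,  9.93613999e+01, -9.34426032e-04,
        5.89292991e+01, -1.90719060e+00]), 'qd': array([-0.05888551, -0.00317314, -0.01730352, -0.08378636, -0.0258679 ,
        0.00231762]), 'joint_efforts': array([-6.25996163e-04, -7.63708520e+01, -4.34730363e+01,  6.50297524e-02,
        3.89409531e-02,  7.87709439e-06]), 'position': array([0.26082551, 0.64961452, 0.29225506]), 'ee_rot': array([-36.25428676,  89.99858141,  31.87031541]), 'force': array([ 0.39712786,  0.25662544, -0.39684731]), 'torque': array([ 0.01568212, -0.04387127, -0.03938031]), 'finger_gap': 1.0038444767085957}
```

View pics/a.png

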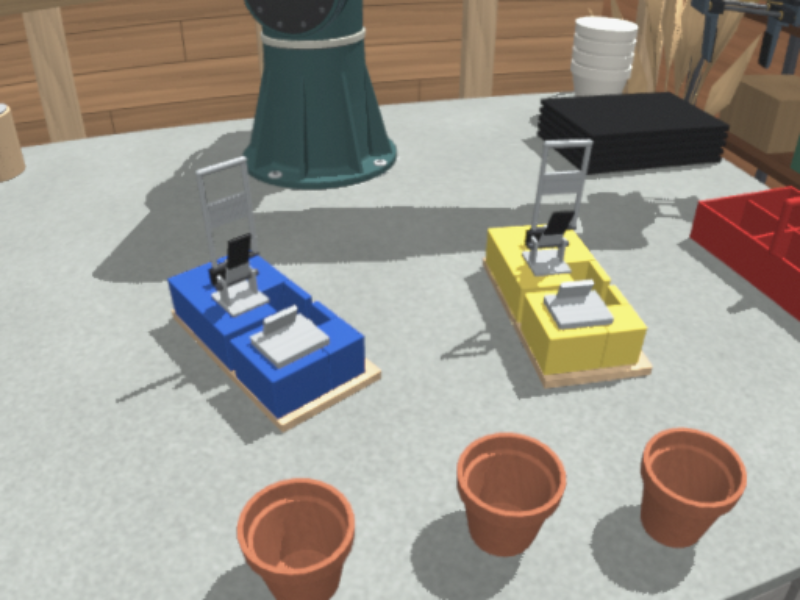

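View pics/b.png

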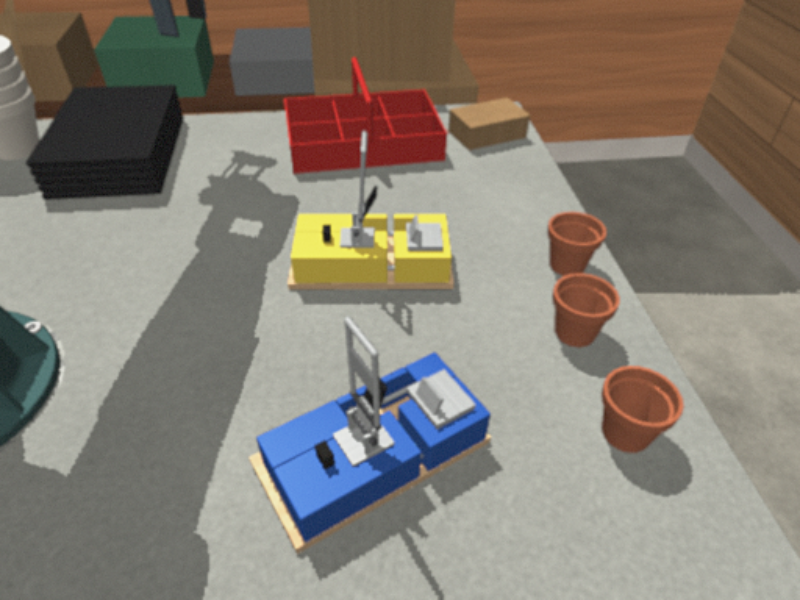

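Blue mould is at left in scene (base corners ≈(282,428), (380,372) in view px) and in front in side (base corners ≈(300,546), (490,437), (252,460)). Blue's loop stands upright: bar at (222,165) in scene and (362,336) in side. Next I fit the pose.

```bash
cat > h.py <<'E'
from cell import manip
import numpy as np,cv2
def proj(c,P,m=None):
    m=m or manip.camera_model(c); E=np.array(m["extrinsics"]); p=E[:3,:3]@np.asarray(P)+E[:3,3]
    u=np.array([p[0],-p[1]])/-p[2]; u=u*(1+m["k1"]*(u@u)); f=192/np.tan(np.radians(m["vertical_fov"]/2))
    return u*f+[m["cx"],m["cy"]]
def W(pose,p):
    x,y,a=pose; c,s=np.cos(a),np.sin(a); return np.array([x+c*p[0]-s*p[1],y+s*p[0]+c*p[1],p[2]])
def hinge(th): return np.array([-.026*np.cos(th-.2),0,.088+.026*np.sin(th-.2)])
def bar(th,ph,y=0): return hinge(th)+[.106*np.cos(ph),y,.106*np.sin(ph)]
def tip(th,r=.065): return np.array([-r*np.cos(th),0,.088+r*np.sin(th)])
E
cat > fit.py <<'E'
from h import *
from scipy.optimize import least_squares
M={c:manip.camera_model(c) for c in("scene","side")}
k=.64
obs=[("scene",(.145,-.045,0),(282,428)),("scene",(.145,.08,0),(380,374)),
("side",(-.105,-.045,0),(300,547)),("side",(.145,-.045,0),(490,440)),("side",(-.105,.08,0),(252,462)),
("scene","b+",(246,160)),("scene","b-",(199,171)),("side","b+",(348,321)),("side","b-",(377,353)),
("scene","t",(239,238)),("side","t",(376,380))]
def res(v,full=False):
    r=[]
    for c,p,px in obs:
        q=bar(v[3],v[4],.024 if p=="b+" else -.024) if p in("b+","b-") else tip(v[3]) if p=="t" else p
        r.append(proj(c,W(v[:3],q),M[c])-np.array(px)*k)
    return np.array(r) if full else np.ravel(r)
best=min((least_squares(res,[.6,y,a,1.95,1.5],loss="soft_l1") for y in(-.2,.0,.2) for a in(-.5,0,.5)),key=lambda s:s.cost)
v=best.x; print(v,np.degrees(v[[2,3,4]]),best.cost); print(np.round(res(v,True),1).tolist())
print("r",np.hypot(*v[:2]),"bar",W(v[:3],bar(v[3],v[4])))
np.save("fit.npy",v)
for c in M:
    im=cv2.resize(cv2.imread(f"pics/{c}0.png"),None,fx=3,fy=3,interpolation=2)
    P=[(.086,y,.09) for y in(-.018,.018)]+[(0,0,.088),(.145,-.045,.062),(.145,.08,.062),(-.105,-.045,.062),(-.105,.08,.062)]+[bar(v[3],v[4],y) for y in(-.024,.024)]+[tip(v[3]),hinge(v[3])]
    for p in P:
        u=proj(c,W(v[:3],p),M[c])*3; cv2.circle(im,tuple(int(t) for t in u),3,(0,0,255),-1)
    u=proj(c,W(v[:3],(.02,.0,.1)),M[c])*3; x,y=[max(0,int(t)) for t in u]; 
    cv2.imwrite(f"pics/ov_{c}.png",im[max(0,y-300):y+300,max(0,x-200):x+200])
cv2.imwrite("pics/ov.png",np.hstack([cv2.imread(f"pics/ov_{c}.png")[:560,:400] for c in M]))
E
python3 fit.py
```

```text
[ 0.52007436 -0.17250169  0.45079191  1.87103419  1.5604958 ] [ 25.82847381 107.20236248  89.40982319] 16.680121693296567
[[1.0, 3.8], [1.0, 2.8], [-1.5, 4.1], [-0.4, 0.2], [-1.3, -0.1], [-2.2, 0.3], [-0.2, 2.2], [0.2, -1.6], [-0.9, -0.9], [-0.8, -1.1], [1.0, -1.3]]
r 0.5479362811043125 bar [ 0.52339903 -0.17089244  0.21986387]
```

View pics/ov.png

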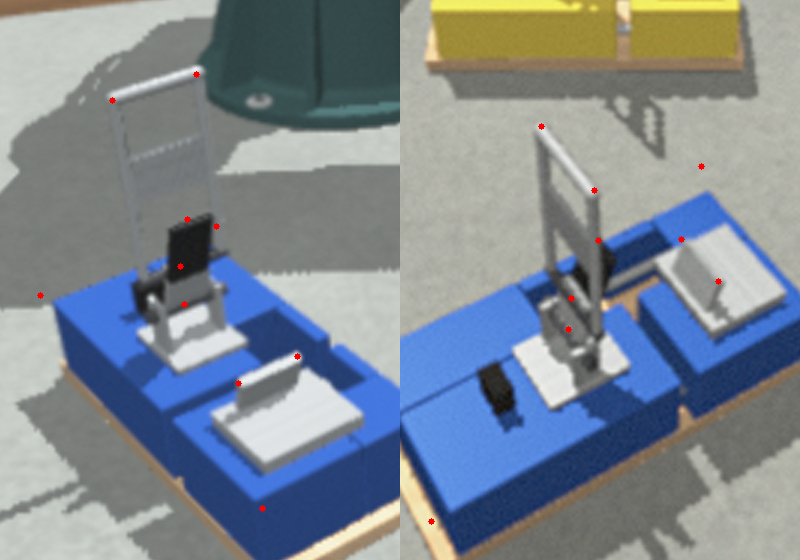

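The overlay agrees with the picture: hook top, bar ends and lever tip are all within about 3 mm. Blue origin is about (0.520, -0.173), yaw 25.8°, loop 89°, lever about 1.87–1.9. Next I move behind the loop, fingers closed.

```bash
cat >> h.py <<'E'
from scipy.spatial.transform import Rotation as R
v=np.load("fit.npy") if __import__("os").path.exists("fit.npy") else None
def ori(sgn):
    a=v[2]; z=sgn*np.array([-np.sin(a),np.cos(a),0]); x=np.array([0,0,-1.]); y=np.cross(z,x)
    return R.from_matrix(np.c_[x,y,z]).as_euler("xyz",degrees=True)
def tcp(x,z,y=0): return W(v[:3],(x,y,z+.078))   # fingertip centre at mould x, height z
def snap(n):
    ims=[]
    for c in("scene","side"):
        im=manip.read_camera(c)[:,:,::-1]; u=proj(c,W(v[:3],(.02,0,.1))).astype(int)
        y=max(0,u[1]-100);x=max(0,u[0]-66)
        ims.append(cv2.resize(np.ascontiguousarray(im[y:y+200,x:x+133]),(399,600),interpolation=2))
    cv2.imwrite(f"pics/{n}.png",np.hstack(ims))
E
python3 - <<'E'
from h import *
s=manip.get_state(); O=None
for g in(1,-1):
    q=manip.ik(tcp(-.055,.30),ori(g)); print(g,q)
    if q is not None and (O is None or abs(q[5])<abs(O[1][5])): O=(g,q)
g=O[0]; open("sgn","w").write(str(g))
manip.move_linear(s["position"]+[0,0,.09],max_speed=.2)
manip.goto(tcp(-.055,.30),ori(g)); manip.grab()
manip.move_linear(tcp(-.055,.166),max_speed=.15)
s=manip.get_state(); print(s["clock"],s["position"],s["force"],s["finger_gap"])
snap("p1")
E
```

```text
1 [ -25.27957802   -1.68864567  117.49840538    0.           64.19024028
 -141.10805183]
-1 [-25.27957802  -1.68864567 117.49840538   0.          64.19024028
  38.89194817]
6.9667 [ 0.47097321 -0.19664013  0.24473721] [ 0.36810345 -1.2299176   0.17865687] -0.0002097199157882184<sys>:0: UserWarning: Gimbal lock detected. Setting third angle to zero since it is not possible to uniquely determine all angles.
```

View pics/p1.png

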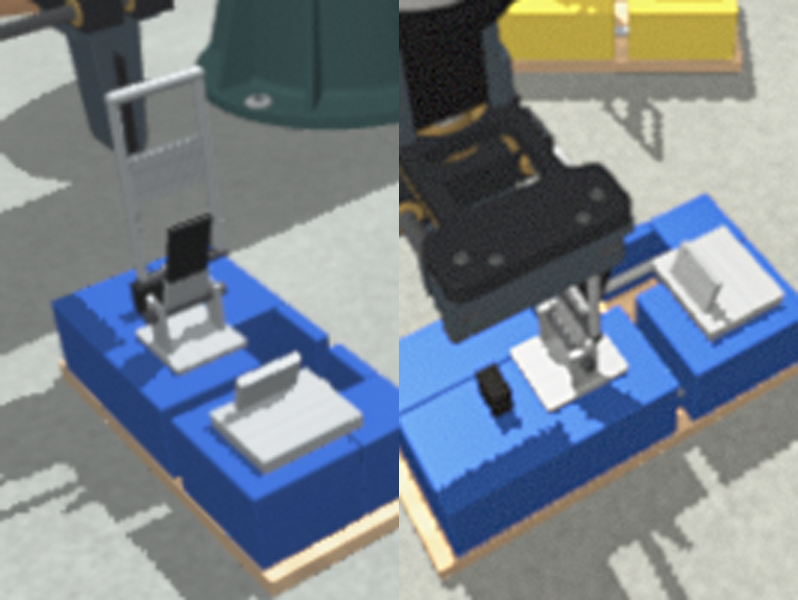

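Fingers sit behind (‑x of) the loop, centred on the plate, with nothing touched. Now I tip it over.

```bash
python3 - 2>/dev/null <<'E'
from h import *
manip.move_linear(tcp(.012,.168),max_speed=.08)
s=manip.get_state(); print(s["clock"],s["force"])
manip.move_linear(tcp(.028,.165),max_speed=.06)
manip.move_linear(tcp(-.02,.23),max_speed=.2)
s=manip.get_state(); print(s["clock"],s["force"])
snap("p2")
E
```

```text
8.0583 [-0.25489703  0.54119847 -0.36169557]
9.0333 [-0.24006593  0.89871867 -1.03500715]
```

View pics/p2.png

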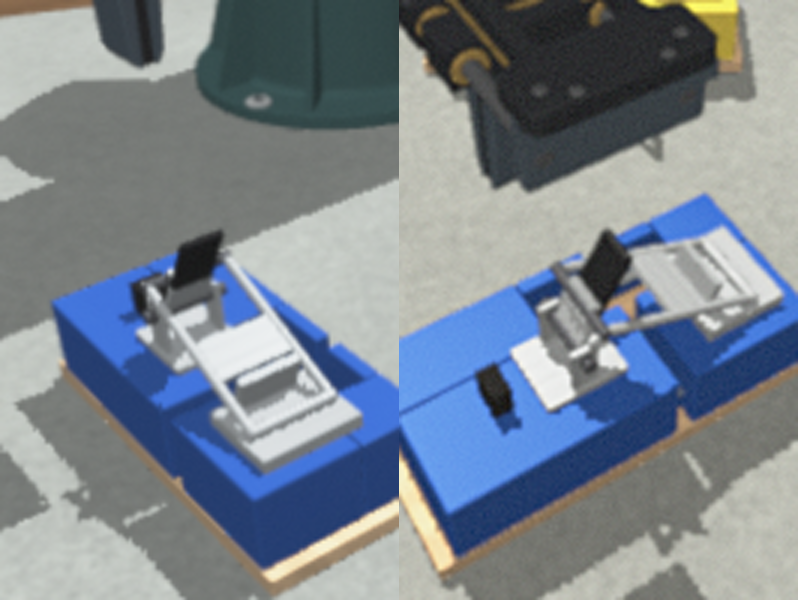

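The loop is down, with its bar past the keeper hook (scene (250,425)–(325,392)), and the lever now leans at about 2.1. Next I approach its +x side and swing it over.

```bash
python3 - 2>/dev/null <<'E'
from h import *
def corner(x,z,sp): manip.move_linear(tcp(x+.016,z),max_speed=sp); 
manip.move_linear(tcp(.07,.23),max_speed=.2)
corner(.054,.126,.15)
corner(.0025,.135,.08)
s=manip.get_state(); print(s["clock"],s["force"])
for d in(75,60,45,30,20,12,5):
    t=np.radians(d); r=.05
    corner(-r*np.cos(t)+.0025*np.sin(t),.088+r*np.sin(t)+.0025*np.cos(t),.08)
    s=manip.get_state(); print(d,round(s["clock"],2),s["force"].round(1))
    if np.linalg.norm(s["force"])>60: break
snap("p3")
E
```

```text
11.375 [1.23744768 0.63742151 0.40612949]
75 11.69 [-0.3 -0.1 -0.1]
60 12.01 [0.1 0.2 1.3]
45 12.32 [ 0.7  0.3 -0.3]
30 12.64 [-0.8  0.7  0.3]
20 12.9 [ 0.9  0.8 -0.3]
12 13.15 [0.3 0.1 0.3]
5 13.4 [-0.4 -0.6 -0.3]
```

View pics/p3.png

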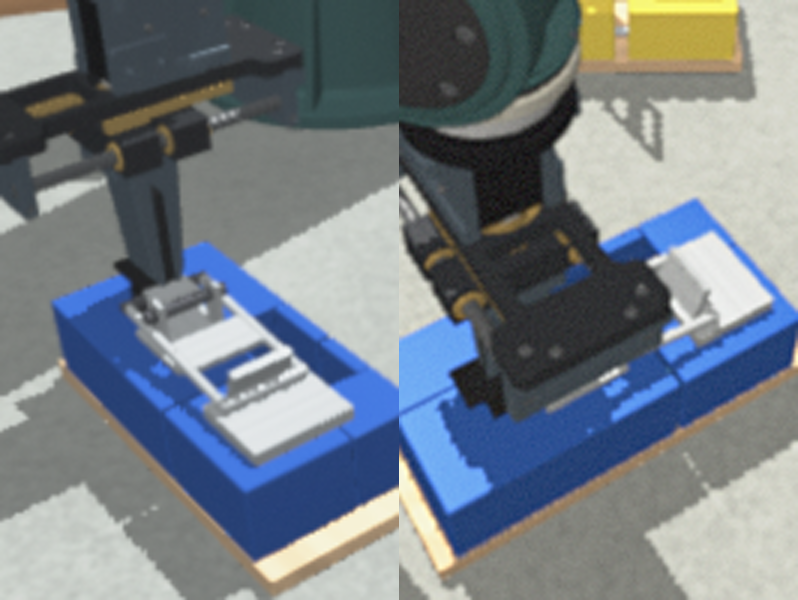

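The halves have closed and the lever is down. I'll retreat upward and look again.

```bash
python3 - 2>/dev/null <<'E'
from h import *
p=manip.get_state()["position"]
manip.move_linear(p+[0,0,.17],max_speed=.15)
q=W(v[:3],(-.09,-.10,p[2]+.25)); manip.move_linear(q,max_speed=.2)
s=manip.get_state(); print(s["clock"],s["force"])
snap("p4")
cv2.imwrite("pics/y.png",cv2.resize(manip.read_camera("scene")[:,:,::-1].copy(),(800,600)))
print(manip.boxes_of("scene","yellow_bar"))
E
```

```text
15.6333 [-0.15955993  0.05471428  0.02864333]
[]
```

View pics/p4.png

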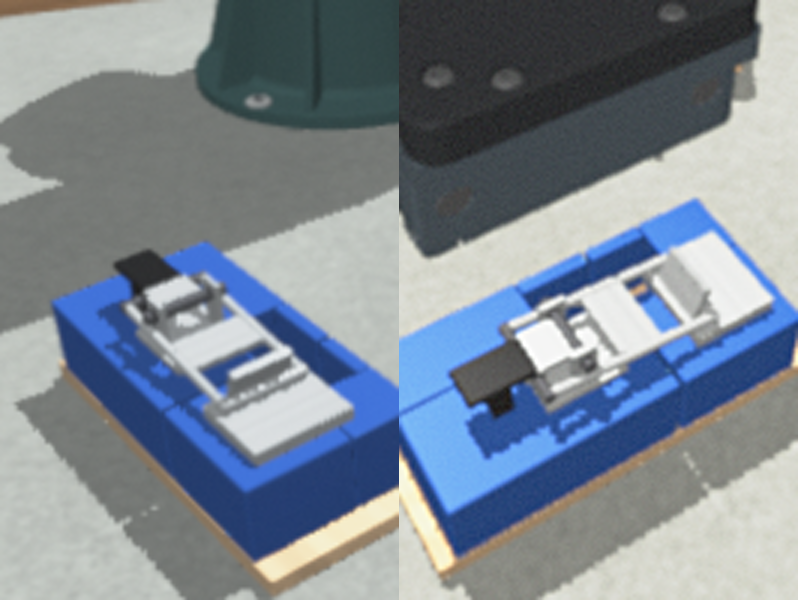

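View pics/y.png

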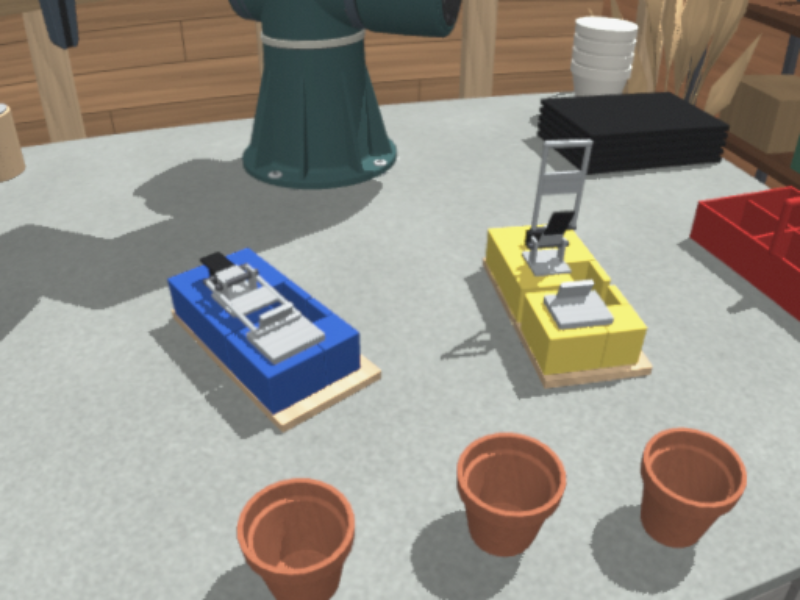

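Blue lever is flat on its rest block, the bar is behind the hook and the gap is gone. Yellow is unchanged (bar at (568,143)), and the arm is clear.

```bash
python3 -c "
from cell import manip
manip.finish_job(); print(manip.get_state()['clock'])"
```

```text
the job is handed in; nothing more can be done
the job is handed in; nothing more can be done
```

The blue mould is closed and handed in at about 15.6 s. I tipped its loop over with closed fingers so the cross bar dropped behind the keeper hook. I then swung the lever over from its +x side until it snapped flat.

**Last checks:**
- **Blue mould:** in both fixed-camera pictures the lever lies flat on its rest, the bar is behind the hook and the gap between the halves is gone. I judged this by eye and did not measure the joint values.
- **Yellow mould:** in the last scene picture its loop is still upright and its lever unchanged. The network did not find `yellow_bar` in that picture, so this is by eye only.
- **Forces:** the gripper was clear of everything at the end. Wrist force readings never passed about 2 N, but I only took them between moves. None of them showed the roughly 10 N the lever should need, so those readings don't confirm the push; the pictures do.

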